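Set the nut biscuit aside and slide the others off the sheet into the bowl

TASK

The biscuit with the red icing dot contains nuts: take it off the baking sheet first and lay it flat on the white plate, and never let it touch the bowl. Then take the sheet by its black handle, hold its open edge just above the bowl and tip it so that the three white-dotted biscuits slide in without breaking, and put the empty sheet back flat on the wooden board. Leave the bowl, plate, mug, timer and tea canister standing where they are.

Things in the scene. Friction and masses are not known exactly. Their poses are not given: they have to be found in the camera images.
- sheet: small aluminium baking sheet, pan 180 x 116 (x, y), floor 3 mm thick, 14 mm high sides (3 mm thick) left, right and at the handle end, none at the other end (the open edge); empty about 0.24 kg. Origin: centre of the pan's underside; x from handle to open edge, z up. Lies on the board, handle past the board's edge. Biscuits start to slide on it at 20 to 28 degrees of slope; 40 degrees empties it
- sheet_grip (a point): middle of the black handle grip, 150 mm behind the sheet's origin and 13.5 mm above its underside; axes as the sheet's. The grip is 98 long (x), 22 wide (y), 18 high, its underside 26 mm above the worktop at the start. The loaded sheet's centre of mass lies about 105 mm ahead of it: grip firmly (40 to 60 N)
- sheet_lip (a point): middle of the sheet's open edge, on the upper face of its floor, 90 mm ahead of the sheet's origin, 3 mm above its underside; axes as the sheet's
- biscuit_red: thick round shortbread biscuit, 38 mm across, 18 thick, 22 g, golden, with a red icing dot 22 mm across on top; origin at the centre of its underside, z up; breaks if it falls more than about 20 cm. The four biscuits lie 2 x 2 on the sheet, 80 mm apart along it (36 behind, 44 ahead of its origin), 54 mm across; red may be any
- biscuit_white_1: thick round shortbread biscuit, 38 mm across, 18 thick, 22 g, golden, with a white icing dot 22 mm across on top; origin at the centre of its underside, z up; breaks if it falls more than about 20 cm
- biscuit_white_2: thick round shortbread biscuit, 38 mm across, 18 thick, 22 g, golden, with a white icing dot 22 mm across on top; origin at the centre of its underside, z up; breaks if it falls more than about 20 cm
- biscuit_white_3: thick round shortbread biscuit, 38 mm across, 18 thick, 22 g, golden, with a white icing dot 22 mm across on top; origin at the centre of its underside, z up; breaks if it falls more than about 20 cm
- plate: white china plate, 200 across, 22 high, its flat middle 120 across and 8 mm above the worktop; origin at the centre of its underside, z up; may stand near or far from the sheet, exchanged with the bowl
- bowl: white ceramic bowl with a dark printed band, 228 across the rim, 107 high, walls sloping in to a floor some 80 mm across and 14 mm up; 0.62 kg; origin at the centre of its underside, z up
- board: wooden chopping board, 190 x 260 x 22 mm (x, y, z), 0.69 kg; origin at the centre of its underside, z up; the sheet lies across it, open edge to its +x side. Wall cabinets with bar handles hang over the back of the worktop, from about x = 0.58 m on and from z = 0.47 m up: keep wrist and forearm on the near side of them
- timer: red and white kitchen timer, 68 across, 47 high; bystander
- mug: spotted white mug, 93 high; bystander
- tea_canister: green lidded canister, 102 across, 140 high; bystander

How it is judged:
On the way, in this order (a step that is already met when the one before it is completed fails the run):
1. the red-dotted biscuit lies flat on the plate, released (horizontal distance between biscuit_red and plate below 0.075 m and z of biscuit_red in the frame of plate between 0.002 and 0.03 m and angle between biscuit_red's own z axis and vertical below 0.35 rad and contact force between the fingers and biscuit_red below 0.2 N and linear speed of biscuit_red below 0.05 m/s), for 0.2 s.
2. the sheet, still carrying all three white-dotted biscuits, is being tipped (more than 11 degrees) with its open edge over the bowl (angle between sheet's own z axis and vertical above 0.2 rad and horizontal distance between sheet_lip and bowl below 0.11 m and distance between each of biscuit_white_1, biscuit_white_2, biscuit_white_3 and sheet below 0.13 m), for 0.05 s.
3. all three white-dotted biscuits lie in the bowl (horizontal distance between each of biscuit_white_1, biscuit_white_2, biscuit_white_3 and bowl below 0.1 m and z of biscuit_white_1 in the frame of bowl between 0.005 and 0.1 m and linear speed of each of biscuit_white_1, biscuit_white_2, biscuit_white_3 below 0.08 m/s and z of biscuit_white_2 in the frame of bowl between 0.005 and 0.1 m and z of biscuit_white_3 in the frame of bowl between 0.005 and 0.1 m), for 0.2 s.
At the end, for the whole second after the job is handed in: the red-dotted biscuit lies flat on the plate (within 75 mm of its centre); the three white-dotted biscuits lie at rest in the bowl; the empty sheet lies flat (within 3 degrees) and released on the board, pan centre within 75 mm of the board's centre (all of step 1 and all of step 3 and horizontal distance between sheet and board below 0.075 m and z of sheet in the frame of board between 0.016 and 0.028 m and angle between sheet's own z axis and vertical below 0.06 rad and linear speed of sheet below 0.03 m/s and contact force between the fingers and sheet below 0.2 N); the robot touches nothing.
It fails at once if the red-dotted (nut) biscuit touches the bowl (contact force between biscuit_red and bowl above 0.05 N).
It fails at once if a biscuit falls more than about 20 cm (faster than 2.1 m/s) and breaks (linear speed of any of biscuit_red, biscuit_white_1, biscuit_white_2, biscuit_white_3 above 2.1 m/s).
It fails at once if the mug, timer or canister is shifted more than 30 mm (distance of any of mug, timer, tea_canister from where it was at the start of the episode above 0.03 m).
It fails at once if the bowl or plate is shifted more than 50 mm or tipped more than 20 degrees (distance of any of bowl, plate from where it was at the start of the episode above 0.05 m or angle between any of bowl, plate's own z axis and vertical above 0.35 rad).
It also fails if it takes over 67 s, if anything falls off the work surface, if the arm or the gripper's body presses on something with over 40 N, if the wrist force passes 120 N, or if a joint passes its speed limit or range.

ROBOT

A 6-joint arm with a two-finger parallel gripper is mounted at the origin on a cart in front of the work surface, level with it; the furniture and walls round the work are solid. World frame = base frame: x ahead of the robot, y to its left, z up, the work surface at z = 0. Lengths are in m, angles in rad, forces in N, time in s.
With the tool pointing down it reaches from about 0.375 to 0.9 m from the base axis. Payload 3.1 kg.
Tool frame: the origin (TCP) lies at the centre of the arm's flange, where the gripper is bolted on; the fingertips stand 182 mm ahead of it and the grasp point (between the pads) lies 164 mm ahead of it; z points along the fingers, y is the line along which they close (so a half turn about z gives the same grasp; the last joint's range is limited). The gripper opens to 87 mm and grips with 3 to 60 N. Pads are 19 mm wide; open, the fingers measure 117 mm over their backs; the gripper's body (75 mm by 190 mm) begins 51 mm behind the grasp point.
Start: joints at [1.115, 0.527, 1.433, -0, 1.181, -0.178], TCP at [0.171, 0.601, 0.405] pointing down, gripper open.
Joint ranges: [-3.08, 3.08], [-0.75, 2.2], [0.22, 2.44], [-1.43, 4.57], [0, 2.65], [-2.85, 2.85]. Speed limits (rad/s): [2.79, 2.79, 3.14, 3.14, 3.14, 3.14].

INTERFACE

Orientations are given as a unit quaternion [x, y, z, w].
In Python, from rig import * gives the robot as it stands.
- The arm moves only by the tool move_arm, never from a script. Its argument "commands" is a list that holds one entry, the list of rows, each a list of 6 numbers: the shift along the tool's x, y, z in units of 40 mm (1.0 is 40 mm), then the turn, a rotation vector about the tool's x, y, z in rad. A call has 1 to 12 rows; each row is the pose to reach, as a shift and turn from the pose commanded when the call began, along the tool's axes at that moment; what a row does not reach only later rows make up. A row lasts 1/8 s, in which the tool goes at most 62.5 mm and 10.7 degrees, less where a joint would pass 70% of its speed; a pose out of reach is approached as far as the arm can. A call with a gripper value outside its range is refused whole. "claw" is the closure, from -1 (fully open) to 1 (shut), so that 0 is half open, set as the call begins (left out, the last holds). The fingers move at their own pace and stop on an object; "squeeze" is the grip in N (left out, the last holds). Time passes only in rows, so rows that repeat a pose let the fingers close. It gives the time, the measured TCP pose, the force, the opening and the grip force at its end, in the units of the state.
- get_obs(): the state, without advancing time (a new reading comes with each control period).
- camera(name): name is "scene" or "top"; returns a dict with "pixels" (400x640x3 uint8, blue, green, red), "range_z" (400x640 float32, m along the optical axis (not along the pixel's ray), 0 where there is no reading), "camera_matrix" (3x3 intrinsics, pixels), "extrinsics" (4x4, takes a point from world to camera coordinates). Camera axes: x right, y up, looking along -z (the intrinsics and any distortion apply to the point x, -y, -z); pixel columns grow to the right and rows downward; lengths in m; the calibration is good to about 2 mm. A picture is of the moment at which its call begins.
- hand_in(): hands the job in; it is judged then, once.
The state is a dict: "time": time; "q": joint angles; "joint_velocities": joint speeds; "joint_torque": joint torques, N m; "position": TCP position; "tool_rot": TCP orientation; "ft_force": force on the tool from outside, world axes, zero at the start; "moment": the same for the moment, N m; "grip_width": finger opening in m; "grip_force": force on a finger pad.
Only numpy, scipy, OpenCV 4.12 (cv2) and the standard library are available. Lean on these libraries where they do the work, as an engineer would, in place of code of your own. Each camera call takes 0.05 s, during which the arm holds its last target. There are 200 camera calls.

## Working session

There is one attempt and no reset: what is moved stays moved. The work goes in short steps, Python scripts to look and compute and a tool call to move; the robot and the scene stay as the last step left them, time stands still between calls to the robot, and variables do not carry over. Pictures are saved under pics/ and viewed, at most 10 in all, crops included, and the job is handed in when it is done.

Besides the shell and the picture viewer there is one more tool, called after ">>>" as name([rows], argument=value, ...), one row to a line, values as JSON. move_arm: Moves the arm, as the interface text tells. Its arguments: {"type":"object","properties":{"commands":{"type":"array","items":{"type":"array","items":{"type":"array","items":{"type":"number"}}}},"claw":{"type":"number"},"squeeze":{"type":"number"}},"required":["commands"]}

```bash
mkdir -p pics; ls; cat > h.py <<'E'
from rig import *
import numpy as np, cv2
from scipy.spatial.transform import Rotation as R
def shot(n,f):
    c=camera(n); cv2.imwrite(f,c["pixels"]); np.savez(f[:-3]+'npz',**c); return c
def world(c):
    K=np.array(c["camera_matrix"]);E=np.array(c["extrinsics"]);z=c["range_z"]
    v,u=np.mgrid[0:z.shape[0],0:z.shape[1]]
    x=(u-K[0,2])/K[0,0]*z; y=(v-K[1,2])/K[1,1]*z
    P=np.stack([x,-y,-z],-1)-E[:3,3]
    return P@E[:3,:3]
E
python3 - <<'E'
from h import *
a=shot("top","pics/top1.png");b=shot("scene","pics/sc1.png")
print(a.keys(),get_obs())
E
```

```text
pics
dict_keys(['pixels', 'range_z', 'camera_matrix', 'extrinsics']) {'time': 0.1, 'q': array([ 1.11552409e+00,  5.28361044e-01,  1.43375138e+00,  1.92687488e-05,
        1.18139687e+00, -1.78525459e-01]), 'joint_velocities': array([-0.00131061, -0.00125203, -0.00349153, -0.00026717,  0.0016595 ,
        0.00019133]), 'joint_torque': array([ 2.64656956e-04, -4.40985954e+01, -1.77150947e+01,  6.35034358e-02,
        5.34479634e-02, -5.76436469e-05]), 'position': array([0.17061749, 0.60094773, 0.40388387]), 'tool_rot': array([ 1.37935801e-01,  9.90440708e-01, -9.07828306e-04, -3.07099890e-04]), 'ft_force': array([-0.01188364, -0.35801184, -0.61316417]), 'moment': array([-0.05875623,  0.00080973,  0.01278301]), 'grip_force': 0.0, 'grip_width': 0.08700262635912084}
```

View pics/top1.png

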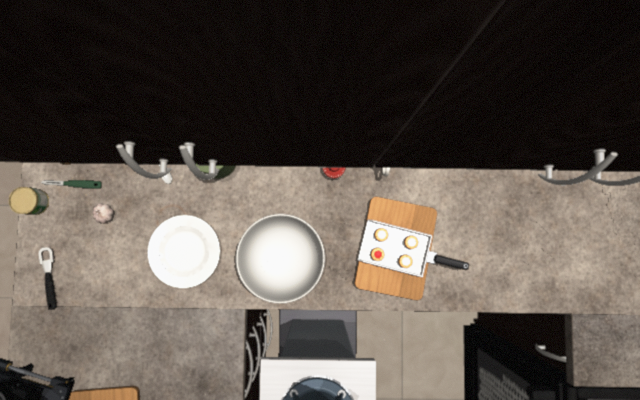

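View pics/sc1.png

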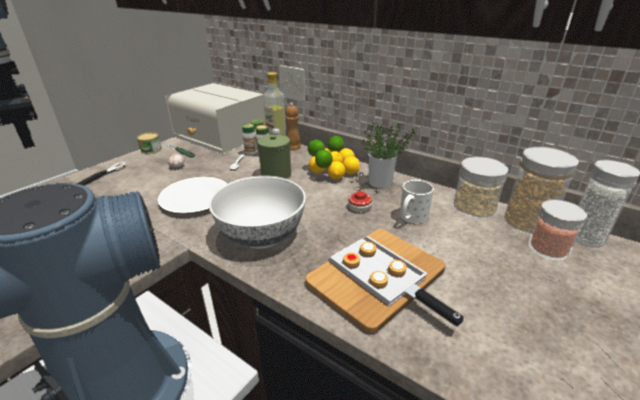

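The top view shows the plate at (184,251), the bowl at (280,258), the sheet at about (395,248) with the red dot at (378,254), and the handle running right to (468,265). Next I'll measure these.

```bash
cat > meas.py <<'E'
from h import *
import sys
def meas(f):
    c=dict(np.load(f)); P=world(c); b=c["pixels"].astype(int)
    X,Y,Z=P[...,0],P[...,1],P[...,2]
    bb,g,r=b[...,0],b[...,1],b[...,2]
    def px(u,v): return P[v,u].round(3)
    for n,(u,v) in dict(plate=(184,251),bowl=(280,258),red=(378,254),w1=(381,235),w2=(411,242),w3=(405,261),handle=(452,262),timer=(333,172),sheetmid=(393,248)).items(): print(n,px(u,v))
    m=(r>150)&(g<90)&(bb<90)
    k,l,s,ce=cv2.connectedComponentsWithStats(m.astype(np.uint8))
    for i in range(1,k):
        if s[i,4]>10: q=P[l==i]; print('redblob',s[i,4],ce[i].round(1),np.median(q,0).round(3),q.min(0).round(3),q.max(0).round(3))
    def circ(n,u0,u1,v0,v1,zl,zh):
        q=P[v0:v1,u0:u1].reshape(-1,3); q=q[(q[:,2]>zl)&(q[:,2]<zh)]
        (x,y),rr=cv2.minEnclosingCircle(q[:,:2].astype(np.float32)); print(n,round(x,3),round(y,3),round(rr,3),len(q))
    circ('plate',140,228,205,295,.014,.03); circ('bowl',228,330,205,308,.095,.115)
    for n,zl,zh in(('handle',.037,.06),):
        q=P[240:285,425:480].reshape(-1,3); q=q[(q[:,2]>zl)&(q[:,2]<zh)]
        print(n,len(q),cv2.minAreaRect(q[:,:2].astype(np.float32)),np.median(q,0))
    # board
    q=P[190:305,345:445].reshape(-1,3); q=q[(q[:,2]>.016)&(q[:,2]<.06)]
    print('all',cv2.minAreaRect(q[:,:2].astype(np.float32)))
    q=P[190:305,345:436].reshape(-1,3); q=q[(q[:,2]>.017)&(q[:,2]<.06)]
    print('board',cv2.minAreaRect(q[:,:2].astype(np.float32)))
    # biscuits
    m=(Z>.036)&(Z<.06);m[:225]=0;m[272:]=0;m[:,:362]=0;m[:,427:]=0
    k,l,s,ce=cv2.connectedComponentsWithStats(m.astype(np.uint8))
    for i in range(1,k):
        if s[i,4]>15: q=P[l==i]; print('bisc',s[i,4],ce[i].round(1),((q.min(0)+q.max(0))/2).round(3),(q.max(0)-q.min(0)).round(3))
meas(sys.argv[1])
E
python3 meas.py pics/top1.npz
```

```text
plate [0.444 0.38  0.002]
bowl [0.429 0.11  0.012]
red [ 0.445 -0.159  0.043]
w1 [ 0.496 -0.167  0.043]
w2 [ 0.478 -0.248  0.047]
w3 [ 0.427 -0.232  0.043]
handle [ 0.426 -0.359  0.046]
timer [ 0.669 -0.034  0.035]
sheetmid [ 0.461 -0.202  0.027]
redblob 101 [334.  172.1] [ 0.669 -0.037  0.034] [ 0.655 -0.065  0.026] [ 0.681 -0.012  0.04 ]
redblob 11 [334.3 168.5] [ 0.678 -0.036  0.049] [ 0.675 -0.045  0.045] [ 0.679 -0.031  0.053]
redblob 26 [377.5 254.3] [ 0.445 -0.156  0.045] [ 0.437 -0.164  0.043] [ 0.45 -0.15  0.05]
plate 0.444 0.376 0.1 2552
bowl 0.434 0.102 0.114 809
handle 361 ((0.4454086422920227, -0.3488713800907135), (0.11863482743501663, 0.06645043194293976), 83.11780548095703) [ 0.42855265 -0.34415985  0.04334785]
all ((0.45915764570236206, -0.22915075719356537), (0.23179957270622253, 0.2601010799407959), 79.42720794677734)
board ((0.46141019463539124, -0.2162010669708252), (0.20542261004447937, 0.259891152381897), 79.37411499023438)
bisc 44 [403.2 228.4] [ 0.515 -0.227  0.04 ] [0.018 0.074 0.008]
bisc 149 [381.1 234.4] [ 0.498 -0.168  0.044] [0.036 0.036 0.016]
bisc 149 [410.8 241.8] [ 0.48  -0.248  0.044] [0.035 0.035 0.015]
bisc 151 [377.4 253.9] [ 0.446 -0.158  0.043] [0.035 0.037 0.015]
bisc 27 [424.7 262.3] [ 0.425 -0.285  0.039] [0.049 0.012 0.007]
bisc 154 [405.2 261. ] [ 0.427 -0.233  0.043] [0.038 0.037 0.014]
bisc 73 [383.2 265.9] [ 0.413 -0.176  0.041] [0.028 0.12  0.009]
```

```bash
cat > plan.py <<'E'
from h import *
def tool(yaw_y,tilt=0,sheet=False):
    """tool down with its y axis at world yaw (rad)"""
    y=np.array([np.cos(yaw_y),np.sin(yaw_y),0]);z=np.array([0,0,-1.]);return np.stack([np.cross(y,z),y,z],1)
def plan(*tg):
    o=get_obs();p=np.array(o["position"]);M=R.from_quat(o["tool_rot"]).as_matrix()
    print('now',p.round(4),M.round(3).tolist(),o['q'].round(2),'w',o['grip_width'],'t',o['time'])
    for q,T in tg: print(np.r_[M.T@(np.array(q)-p)/.04,R.from_matrix(M.T@T).as_rotvec()].round(3).tolist())
E
python3 - <<'E'
from plan import *
T=tool(np.radians(76.6))
plan(([.45,.35,.40],T),([.45,.0,.38],T),([.446,-.157,.30],T))
E
```

```text
now [0.1706 0.6009 0.4039] [[-0.962, 0.273, -0.001], [0.273, 0.962, -0.002], [0.0, -0.002, -1.0]] [ 1.12  0.53  1.43  0.    1.18 -0.18] w 0.08700262635912084 t 0.1
[-8.433, -4.126, 0.102, -0.002, -0.0, -0.043]
[-10.824, -12.542, 0.617, -0.002, -0.0, -0.043]
[-11.801, -16.342, 2.624, -0.002, -0.0, -0.043]
```

>>> move_arm([
  [[-8.43,-4.13,0.1,0,0,-0.043],[-8.43,-4.13,0.1,0,0,-0.043],[-8.43,-4.13,0.1,0,0,-0.043],[-8.43,-4.13,0.1,0,0,-0.043],[-8.43,-4.13,0.1,0,0,-0.043],[-8.43,-4.13,0.1,0,0,-0.043],[-10.82,-12.54,0.62,0,0,-0.043],[-10.82,-12.54,0.62,0,0,-0.043],[-10.82,-12.54,0.62,0,0,-0.043],[-10.82,-12.54,0.62,0,0,-0.043],[-10.82,-12.54,0.62,0,0,-0.043],[-10.82,-12.54,0.62,0,0,-0.043]],
], claw=-0.47, squeeze=10)

```text
time: 1.6
position: [0.4497, -0.0021, 0.3797]
tool_rot: [0.118, 0.993, -0.0, -0.0]
ft_force: [0.6, 0.1, -0.6]
grip_width: 0.0639
grip_force: 0.0
```

```bash
python3 - <<'E'
from plan import *
T=tool(np.radians(76.6))
plan(([.446,-.157,.26],T),([.446,-.157,.2105],T))
E
```

```text
now [ 0.4497 -0.0021  0.3797] [[-0.972, 0.234, -0.0], [0.234, 0.972, -0.0], [0.0, -0.0, -1.0]] [-0.25  0.33  1.88 -0.    0.92 -1.59] w 0.06386140754318193 t 1.6
[-0.816, -3.787, 2.993, -0.0, -0.0, -0.002]
[-0.816, -3.786, 4.231, -0.0, -0.0, -0.002]
```

>>> move_arm([
  [[-0.82,-3.79,2.5,0,0,0],[-0.82,-3.79,2.5,0,0,0],[-0.82,-3.79,2.5,0,0,0],[-0.82,-3.79,2.99,0,0,0],[-0.82,-3.79,2.99,0,0,0],[-0.82,-3.79,3.5,0,0,0],[-0.82,-3.79,3.9,0,0,0],[-0.82,-3.79,4.2,0,0,0],[-0.82,-3.79,4.22,0,0,0],[-0.82,-3.79,4.22,0,0,0]],
])

```text
time: 2.85
position: [0.447, -0.1545, 0.2116]
tool_rot: [0.116, 0.993, -0.0, 0.0]
ft_force: [0.1, -0.0, -0.1]
grip_width: 0.0638
grip_force: 0.0
```

>>> move_arm([
  [[0,0,0,0,0,0],[0,0,0,0,0,0],[0,0,0,0,0,0],[0,0,0,0,0,0],[0,0,0,0,0,0],[0,0,-0.5,0,0,0],[0,0,-1,0,0,0],[0,0,-2,0,0,0],[0,0,-3,0,0,0],[0,0,-4.2,0,0,0],[0,0,-4.2,0,0,0]],
], claw=0.9, squeeze=10)

```text
time: 4.22
position: [0.4476, -0.1551, 0.3823]
tool_rot: [0.117, 0.993, -0.002, 0.004]
ft_force: [0.2, -0.8, -0.4]
grip_width: 0.0372
grip_force: 10.0
```

```bash
python3 - <<'E'
from plan import *
shot("top","pics/top2.png");c=shot("scene","pics/sc2.png")
T=tool(np.radians(76.6))
plan(([.46,.10,.38],T),([.444,.385,.38],T),([.444,.385,.23],T),([.444,.385,.1955],T))
E
```

```text
now [ 0.4464 -0.1544  0.3791] [[-0.973, 0.232, 0.0], [0.232, 0.973, -0.0], [-0.0, -0.0, -1.0]] [-0.57  0.36  1.83  0.    0.95 -1.91] w 0.03763775926308703 t 4.325
[1.143, 6.266, -0.022, -0.0, 0.0, 0.0]
[3.183, 13.104, -0.022, -0.0, 0.0, 0.0]
[3.183, 13.104, 3.728, -0.0, 0.0, 0.0]
[3.183, 13.104, 4.59, -0.0, 0.0, 0.0]
```

View pics/sc2.png

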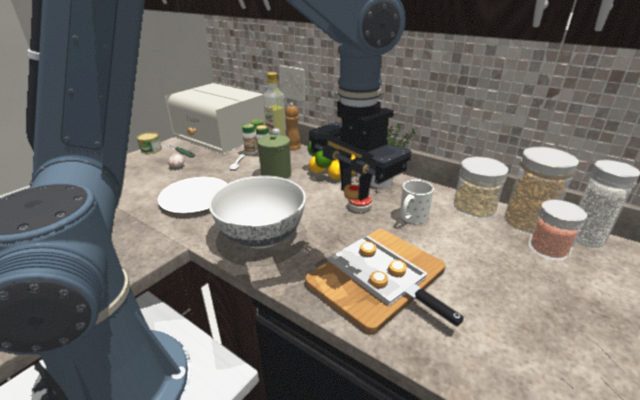

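The red biscuit is in the fingers at about (352,193), and the three white ones haven't moved. Next I'll carry it over the bowl to the plate.

>>> move_arm([
  [[0.3,1,0,0,0,0],[0.5,2.2,0,0,0,0],[0.7,3.5,0,0,0,0],[0.9,4.8,0,0,0,0],[1.14,6.2,0,0,0,0],[1.5,7.5,0,0,0,0],[1.9,8.8,0,0,0,0],[2.3,10.1,0,0,0,0],[2.7,11.4,0,0,0,0],[3.0,12.5,0,0,0,0],[3.18,13.1,0,0,0,0],[3.18,13.1,0.4,0,0,0]],
])

```text
time: 5.82
position: [0.444, 0.386, 0.3613]
tool_rot: [0.115, 0.993, -0.0, -0.0]
ft_force: [-0.2, -0.6, -0.4]
grip_width: 0.0378
grip_force: 10.0
```

```bash
python3 - <<'E'
from plan import *
T=tool(np.radians(76.6))
plan(([.444,.385,.23],T),([.444,.385,.1955],T))
E
```

```text
now [0.444  0.386  0.3613] [[-0.973, 0.229, -0.0], [0.229, 0.973, -0.0], [0.0, -0.0, -1.0]] [ 0.53  0.53  1.57 -0.    1.04 -0.81] w 0.03778786916542879 t 5.825
[-0.007, -0.023, 3.283, -0.0, -0.0, 0.003]
[-0.008, -0.022, 4.146, -0.0, -0.0, 0.003]
```

>>> move_arm([
  [[0,0,1,0,0,0],[0,0,2,0,0,0],[0,0,3,0,0,0],[0,0,3.6,0,0,0],[0,0,3.9,0,0,0],[0,0,4.1,0,0,0],[0,0,4.14,0,0,0],[0,0,4.14,0,0,0]],
])

```text
time: 6.82
position: [0.4447, 0.3846, 0.1982]
tool_rot: [0.117, 0.993, 0.0, 0.001]
ft_force: [-0.4, -0.3, -0.8]
grip_width: 0.0376
grip_force: 10.0
```

>>> move_arm([
  [[0,0,0,0,0,0],[0,0,0,0,0,0],[0,0,0,0,0,0],[0,0,0,0,0,0],[0,0,-0.5,0,0,0],[0,0,-1.5,0,0,0],[0,0,-3,0,0,0],[0,0,-4.5,0,0,0],[0,0,-4.5,0,0,0]],
], claw=-0.5)

```text
time: 7.95
position: [0.4457, 0.3854, 0.3831]
tool_rot: [0.117, 0.993, 0.004, 0.005]
ft_force: [0.6, -0.7, -0.7]
grip_width: 0.065
grip_force: 0.0
```

```bash
python3 - <<'E'
from plan import *
T=tool(np.radians(76.6-90));T2=tool(np.radians(76.6+90))
plan(([.46,.0,.38],T),([.427,-.352,.30],T),([.46,.0,.38],T2))
E
```

```text
now [0.4457 0.3854 0.3831] [[-0.973, 0.231, 0.011], [0.232, 0.973, 0.006], [-0.009, 0.008, -1.0]] [ 0.52  0.5   1.55  0.    1.08 -0.81] w 0.06498187819929346 t 7.95
[-2.579, -9.291, 0.023, 0.014, 0.0, 1.571]
[-3.796, -18.059, 1.959, 0.014, 0.0, 1.571]
[-2.579, -9.291, 0.023, -0.0, 0.014, -1.571]
```

```bash
cat >> plan.py <<'E'
YAW=np.radians(76.6)
def sheet_tcp(lip,th,yaw=YAW,lean=0,G=None):
    """TCP pose for sheet with lip at point, nose-down th; G = sheet->tool 4x4 grasp (default straight down on the grip, leaning back by lean)"""
    S=R.from_euler('ZY',[yaw,th]).as_matrix()
    o=np.array(lip)-S@[.09,0,.003]
    if G is None:
        T=R.from_euler('y',-lean).as_matrix()@tool(-np.pi/2)
        t=np.array([-.15,0,.0135])-.164*T[:,2]
    else: T,t=G
    return o+S@t,S@T
E
python3 - <<'E'
from plan import *
d=np.array([np.cos(YAW),np.sin(YAW),0]);b=np.array([.434,.102,0])
l0=np.array([.462,-.206,.025])+.09*d
print(sheet_tcp(l0,0))
plan(sheet_tcp(b-.055*d+[0,0,.115],np.radians(40)),sheet_tcp(l0+[0,0,.1],0))
E
```

```text
(array([ 0.42723781, -0.35191638,  0.1995    ]), array([[ 0.2317479 ,  0.97277588,  0.        ],
       [ 0.97277588, -0.2317479 ,  0.        ],
       [ 0.        ,  0.        , -1.        ]]))
now [0.4457 0.3854 0.3831] [[-0.973, 0.231, 0.011], [0.232, 0.973, 0.006], [-0.009, 0.008, -1.0]] [ 0.52  0.5   1.55  0.    1.08 -0.81] w 0.06498187819929346 t 7.95
[-1.361, -10.122, -0.569, 0.559, -0.546, 1.496]
[-3.802, -18.056, 1.972, 0.014, 0.0, 1.571]
```

>>> move_arm([
  [[-1.36,-10.12,-0.57,0.559,-0.546,1.496],[-1.36,-10.12,-0.57,0.559,-0.546,1.496],[-1.36,-10.12,-0.57,0.559,-0.546,1.496],[-1.36,-10.12,-0.57,0.559,-0.546,1.496],[-1.36,-10.12,-0.57,0.559,-0.546,1.496],[-1.36,-10.12,-0.57,0.559,-0.546,1.496],[-1.36,-10.12,-0.57,0.559,-0.546,1.496],[-1.36,-10.12,-0.57,0.559,-0.546,1.496],[-1.36,-10.12,-0.57,0.559,-0.546,1.496],[-1.36,-10.12,-0.57,0.559,-0.546,1.496],[-1.36,-10.12,-0.57,0.559,-0.546,1.496],[-1.36,-10.12,-0.57,0.559,-0.546,1.496]],
], claw=-1)

```text
time: 9.45
position: [0.4034, -0.0217, 0.4002]
tool_rot: [0.735, 0.584, -0.274, 0.211]
ft_force: [-0.2, -0.3, 0.1]
grip_width: 0.0869
grip_force: 0.0
```

```bash
python3 - <<'E'
from plan import *
shot("top","pics/top3.png")
d=np.array([np.cos(YAW),np.sin(YAW),0]);b=np.array([.434,.102,0])
l0=np.array([.462,-.206,.025])+.09*d
plan(sheet_tcp(b-.055*d+[0,0,.115],np.radians(40)),sheet_tcp(l0+[0,0,.1],0))
E
python3 meas.py pics/top3.npz
```

```text
now [ 0.4034 -0.0217  0.4003] [[0.169, 0.973, -0.156], [0.742, -0.23, -0.63], [-0.649, -0.009, -0.761]] [-0.13  0.32  1.95 -0.8   1.12  0.55] w 0.08687877292842151 t 9.5
[-0.028, 0.026, -0.062, -0.006, 0.008, 0.007]
[-4.388, 2.504, 7.023, -0.008, 0.706, 0.005]
plate [0.445 0.372 0.029]
bowl [0.454 0.066 0.521]
red [ 0.457 -0.113  0.369]
w1 [ 0.496 -0.167  0.044]
w2 [ 0.478 -0.249  0.044]
w3 [ 0.427 -0.232  0.044]
handle [ 0.426 -0.36   0.044]
timer [ 0.669 -0.034  0.034]
sheetmid [ 0.461 -0.202  0.029]
redblob 89 [334.  170.5] [ 0.672 -0.036  0.037] [ 0.61  -0.059  0.029] [ 0.681 -0.015  0.48 ]
redblob 16 [178.5 251.1] [0.444 0.387 0.029] [0.439 0.382 0.026] [0.45  0.391 0.033]
plate 0.444 0.376 0.1 2686
bowl 0.434 0.102 0.114 468
handle 363 ((0.44560444355010986, -0.3480854630470276), (0.11772412806749344, 0.06890834867954254), 84.63037109375) [ 0.42851582 -0.34321069  0.04386296]
all ((0.45915311574935913, -0.23011325299739838), (0.22865603864192963, 0.2601913809776306), 79.74163055419922)
board ((0.46136632561683655, -0.2177281677722931), (0.20349359512329102, 0.2601357698440552), 79.74163055419922)
bisc 57 [404.5 228.8] [ 0.514 -0.229  0.04 ] [0.021 0.091 0.008]
bisc 149 [381.2 234.4] [ 0.498 -0.168  0.043] [0.036 0.037 0.014]
bisc 149 [410.9 241.8] [ 0.48  -0.248  0.043] [0.035 0.035 0.013]
bisc 154 [405.2 261. ] [ 0.427 -0.234  0.043] [0.038 0.037 0.013]
bisc 25 [424.3 264.3] [ 0.419 -0.285  0.04 ] [0.038 0.012 0.007]
bisc 22 [398.4 269.8] [ 0.403 -0.217  0.041] [0.008 0.039 0.009]
```

View pics/top3.png

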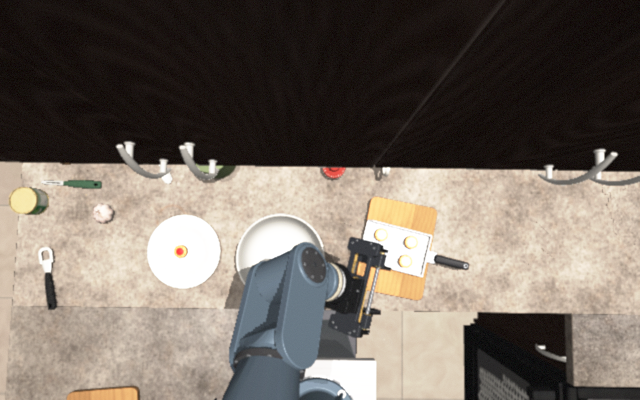

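The red biscuit lies on the plate at (179,251), and the tipping pose is reachable. Now to the handle.

>>> move_arm([
  [[-4.39,2.5,7.02,0,0.706,0],[-4.39,2.5,7.02,0,0.706,0],[-4.39,2.5,7.02,0,0.706,0],[-4.39,2.5,7.02,0,0.706,0],[-4.39,2.5,7.02,0,0.706,0],[-4.39,2.5,7.02,0,0.706,0],[-4.39,2.5,7.02,0,0.706,0],[-4.39,2.5,7.02,0,0.706,0],[-4.39,2.5,7.02,0,0.706,0],[-4.39,2.5,7.02,0,0.706,0]],
])

```text
time: 10.75
position: [0.4271, -0.3507, 0.3005]
tool_rot: [0.784, 0.621, -0.003, -0.003]
ft_force: [-0.1, -0.0, -1.1]
grip_width: 0.087
grip_force: 0.0
```

```bash
python3 - <<'E'
from plan import *
d=np.array([np.cos(YAW),np.sin(YAW),0])
l0=np.array([.462,-.206,.025])+.09*d
plan(sheet_tcp(l0,0))
E
```

```text
now [ 0.4271 -0.3507  0.3005] [[0.23, 0.973, -0.008], [0.973, -0.23, 0.001], [-0.001, -0.009, -1.0]] [-0.89  0.58  1.71 -0.01  0.86 -0.65] w 0.0870158808723009 t 10.75
[-0.028, 0.032, 2.524, -0.009, 0.001, 0.002]
```

>>> move_arm([
  [[0,0,1,-0.009,0,0],[0,0,1.8,-0.009,0,0],[0,0.03,2.3,-0.009,0,0],[0,0.03,2.52,-0.009,0,0],[0,0.03,2.52,-0.009,0,0],[0,0.03,2.52,-0.009,0,0]],
])

```text
time: 11.5
position: [0.4275, -0.3523, 0.2]
tool_rot: [0.785, 0.62, -0.0, 0.001]
ft_force: [0.2, 0.8, -0.1]
grip_width: 0.0866
grip_force: 0.0
```

>>> move_arm([
  [[0,0,0,0,0,0],[0,0,0,0,0,0],[0,0,0,0,0,0],[0,0,0,0,0,0],[0,0,0,0,0,0],[0,0,0,0,0,0],[0,0,0,0,0,0]],
], claw=1, squeeze=60)

```text
time: 12.38
position: [0.4272, -0.3522, 0.199]
tool_rot: [0.785, 0.62, -0.0, 0.0]
ft_force: [0.2, -0.4, 1.0]
grip_width: 0.0251
grip_force: 0.0
```

```bash
python3 - <<'E'
from plan import *
o=get_obs();print(o['position'],o['grip_force'],o['ft_force'].round(1))
d=np.array([np.cos(YAW),np.sin(YAW),0]);b=np.array([.434,.102,0])
l0=np.array([.462,-.206,.025])+.09*d
l1=b-.055*d
plan(sheet_tcp(l0+[0,0,.02],0),sheet_tcp(l0+[0,0,.14],0),sheet_tcp(np.r_[l1[:2],.165],0),sheet_tcp(np.r_[l1[:2],.165],.12),sheet_tcp(np.r_[l1[:2],.13],.3))
E
```

```text
[ 0.42718902 -0.35217645  0.19902046] 0.0 [ 0.2 -0.4  1. ]
now [ 0.4272 -0.3522  0.199 ] [[0.232, 0.973, 0.0], [0.973, -0.232, -0.0], [-0.0, 0.0, -1.0]] [-0.89  0.75  1.75 -0.    0.64 -0.66] w 0.02506203037800289 t 12.375
[0.006, -0.0, -0.512, 0.0, 0.0, 0.0]
[0.005, 0.0, -3.512, 0.0, 0.0, 0.0]
[3.709, -2.464, -3.514, 0.0, 0.0, 0.0]
[4.274, -2.464, -4.201, 0.0, -0.12, 0.0]
[5.266, -2.464, -4.218, 0.0, -0.3, 0.0]
```

>>> move_arm([
  [[0,0,0,0,0,0],[0,0,0,0,0,0],[0,0,0,0,0,0],[0,0,0,0,0,0],[0,0,-0.15,0,0,0],[0,0,-0.3,0,0,0],[0,0,-0.5,0,0,0],[0,0,-0.8,0,0,0],[0,0,-1.2,0,0,0],[0,0,-1.2,0,0,0]],
])

```text
time: 13.62
position: [0.4276, -0.3526, 0.2489]
tool_rot: [0.785, 0.62, -0.0, 0.002]
ft_force: [1.0, 0.2, -2.3]
grip_width: 0.021
grip_force: 60.0
```

```bash
python3 - <<'E'
from plan import *
plan()
shot("scene","pics/sc4.png")
c=shot("top","pics/top4.png")
P=world(c)
o=get_obs();print(o['grip_force'],o['ft_force'].round(2),o['moment'].round(2))
E
```

```text
now [ 0.4276 -0.3526  0.2489] [[0.231, 0.973, 0.003], [0.973, -0.231, -0.004], [-0.003, 0.003, -1.0]] [-0.89  0.66  1.74 -0.    0.74 -0.66] w 0.021046875881151773 t 13.625
59.999416787177324 [ 0.37 -0.25 -3.11] [-0.37  0.15 -0.04]
```

View pics/sc4.png

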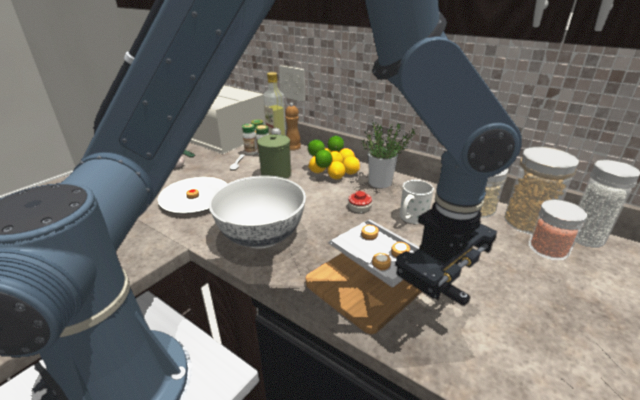

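The sheet is lifted with its biscuits at (370,231), (401,248) and (381,261). I'll check how far it droops.

```bash
cat > pl.py <<'E'
from plan import *
def sheetfit(f,yaw=YAW,c0=(.462,-.206),zr=(.05,.11)):
    c=dict(np.load(f));P=world(c).reshape(-1,3)
    d=np.array([np.cos(yaw),np.sin(yaw)]);e=np.array([-d[1],d[0]])
    q=P[:,:2]-c0;u=q@d;v=q@e
    m=(abs(u)<.085)&(abs(v)<.05)&(P[:,2]>zr[0])&(P[:,2]<zr[1])
    A=np.c_[u[m],v[m],np.ones(m.sum())];z=P[m,2]
    w=np.ones(len(z),bool)
    for _ in range(15):
        s=np.linalg.lstsq(A[w],z[w],rcond=None)[0];r=z-A@s;w=(r<.003)&(r>-.008)
    print(f,'floor: slope x,y deg',np.degrees(np.arctan(s[:2])).round(2),'z0',s[2].round(4),w.sum(),m.sum())
    b=P[m][(r>.012)&(r<.022)];print('bisc u range',len(b))
E
python3 - <<'E'
from pl import *
sheetfit("pics/sc4.npz");sheetfit("pics/top4.npz")
d=np.array([np.cos(YAW),np.sin(YAW),0]);b=np.array([.434,.102,0])
l0=np.array([.462,-.206,.025])+.09*d
l1=b-.055*d
plan(sheet_tcp(l0+[0,0,.15],0),sheet_tcp(np.r_[l1[:2],.175],0),sheet_tcp(np.r_[l1[:2],.15],.2))
E
```

```text
pics/sc4.npz floor: slope x,y deg [-0.98 -0.16] z0 0.0722 1228 1919
bisc u range 543
pics/top4.npz floor: slope x,y deg [-0.82 -0.39] z0 0.0722 1678 2417
bisc u range 468
now [ 0.4272 -0.3522  0.2476] [[0.232, 0.973, 0.001], [0.973, -0.232, -0.001], [-0.001, 0.001, -1.0]] [-0.89  0.66  1.74 -0.    0.74 -0.66] w 0.021420290443887522 t 13.725
[0.004, 0.002, -2.549, 0.001, 0.001, 0.0]
[3.708, -2.462, -2.555, 0.001, 0.001, 0.0]
[4.693, -2.462, -3.036, 0.001, -0.199, 0.0]
```

>>> move_arm([
  [[0,0,-0.4,0,0,0],[0,0,-1,0,0,0],[0,0,-1.6,0,0,0],[0,0,-2.2,0,0,0],[0.2,-0.1,-2.5,0,0,0],[0.6,-0.4,-2.55,0,0,0],[1.2,-0.8,-2.55,0,0,0],[1.8,-1.2,-2.55,0,0,0],[2.4,-1.6,-2.55,0,0,0],[3.0,-2.0,-2.55,0,0,0],[3.5,-2.32,-2.55,0,0,0],[3.7,-2.46,-2.55,0,0,0]],
])

```text
time: 15.22
position: [0.3646, -0.1835, 0.3489]
tool_rot: [0.784, 0.62, -0.0, -0.001]
ft_force: [-0.3, -0.6, -3.0]
grip_width: 0.0215
grip_force: 60.0
```

```bash
python3 - <<'E'
from pl import *
d=np.array([np.cos(YAW),np.sin(YAW),0]);b=np.array([.434,.102,0])
l1=b-.055*d
shot("scene","pics/sc5.png")
sheetfit("pics/sc5.npz",c0=(l1-.09*d)[:2],zr=(.14,.22))
plan(*[sheet_tcp(np.r_[l1[:2],z],np.radians(a)) for z,a in((.165,4),(.15,8),(.138,12),(.13,15),(.125,18),(.12,21))])
E
```

```text
pics/sc5.npz floor: slope x,y deg [-0.88  0.18] z0 0.1723 565 846
bisc u range 212
now [ 0.3645 -0.1831  0.3489] [[0.23, 0.973, -0.002], [0.973, -0.23, 0.002], [0.001, -0.002, -1.0]] [-0.74  0.34  2.01 -0.    0.79 -0.51] w 0.021066633693918934 t 15.275
[0.281, 0.039, -0.174, -0.002, -0.071, 0.001]
[0.628, 0.039, -0.183, -0.002, -0.141, 0.002]
[1.001, 0.04, -0.242, -0.002, -0.211, 0.002]
[1.296, 0.04, -0.294, -0.002, -0.263, 0.002]
[1.605, 0.04, -0.405, -0.002, -0.315, 0.002]
[1.925, 0.04, -0.499, -0.002, -0.368, 0.002]
```

>>> move_arm([
  [[0.14,0,-0.09,0,-0.035,0],[0.28,0,-0.17,0,-0.07,0],[0.45,0,-0.18,0,-0.105,0],[0.63,0,-0.18,0,-0.14,0],[0.82,0,-0.21,0,-0.175,0],[1.0,0,-0.24,0,-0.21,0],[1.3,0,-0.29,0,-0.263,0],[1.3,0,-0.29,0,-0.263,0],[1.45,0,-0.35,0,-0.29,0],[1.6,0,-0.4,0,-0.315,0]],
])

```text
time: 16.52
position: [0.3808, -0.1237, 0.365]
tool_rot: [0.775, 0.612, -0.123, 0.097]
ft_force: [-0.1, -0.0, -1.6]
grip_width: 0.0213
grip_force: 60.0
```

```bash
python3 - <<'E'
from pl import *
d=np.array([np.cos(YAW),np.sin(YAW),0]);b=np.array([.434,.102,0])
l1=b-.055*d
shot("scene","pics/sc6.png")
sheetfit("pics/sc6.npz",c0=(l1-.09*d)[:2],zr=(.10,.22))
plan(*[sheet_tcp(np.r_[l1[:2],z],np.radians(a)) for z,a in((.12,20),(.115,25),(.115,30),(.115,35),(.115,40))])
E
```

```text
pics/sc6.npz floor: slope x,y deg [-19.26  -0.64] z0 0.1511 361 892
bisc u range 226
now [ 0.3808 -0.1231  0.3651] [[0.221, 0.973, -0.071], [0.925, -0.232, -0.302], [-0.31, 0.001, -0.951]] [-0.5   0.31  2.02 -0.44  0.78  0.05] w 0.02118470139498158 t 16.575
[0.242, -0.011, -0.104, 0.001, -0.033, -0.001]
[0.701, -0.011, -0.478, 0.001, -0.121, -0.001]
[1.162, -0.011, -0.932, 0.0, -0.208, -0.001]
[1.661, -0.011, -1.344, 0.0, -0.295, -0.001]
[2.194, -0.011, -1.711, 0.0, -0.382, -0.001]
```

View pics/sc6.png

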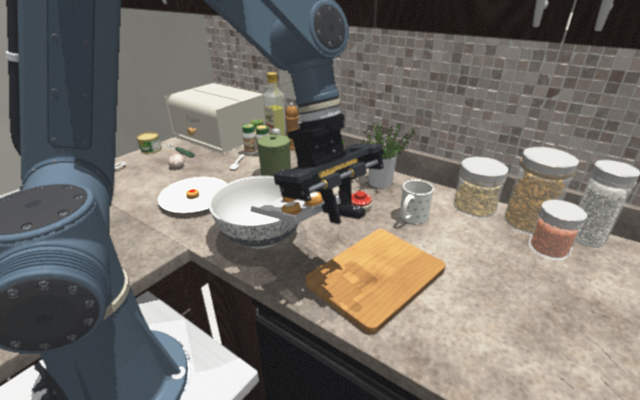

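The sheet is tipped 19° with its lip over the bowl at about (265,210), and the biscuits are still on it. I'll tip further, slowly.

>>> move_arm([
  [[0.24,0,-0.1,0,-0.033,0],[0.35,0,-0.2,0,-0.055,0],[0.45,0,-0.28,0,-0.075,0],[0.58,0,-0.38,0,-0.1,0],[0.7,0,-0.48,0,-0.121,0],[0.7,0,-0.48,0,-0.121,0],[0.85,0,-0.62,0,-0.15,0],[1.0,0,-0.78,0,-0.18,0],[1.16,0,-0.93,0,-0.208,0],[1.16,0,-0.93,0,-0.208,0],[1.16,0,-0.93,0,-0.208,0],[1.16,0,-0.93,0,-0.208,0]],
])

```text
time: 18.08
position: [0.3934, -0.0691, 0.3859]
tool_rot: [0.758, 0.599, -0.203, 0.16]
ft_force: [0.1, 0.7, -2.0]
grip_width: 0.0213
grip_force: 60.0
```

```bash
python3 - <<'E'
from pl import *
d=np.array([np.cos(YAW),np.sin(YAW),0]);b=np.array([.434,.102,0])
l1=b-.055*d
plan(*[sheet_tcp(np.r_[l1[:2],z],np.radians(a)) for z,a in((.115,35),(.115,40))])
E
```

```text
now [ 0.3934 -0.0691  0.3859] [[0.201, 0.973, -0.116], [0.843, -0.232, -0.486], [-0.5, 0.0, -0.866]] [-0.3   0.3   1.99 -0.67  0.93  0.37] w 0.021312223889648842 t 18.075
[0.405, -0.003, -0.514, 0.0, -0.087, -0.0]
[0.851, -0.003, -0.984, 0.0, -0.175, -0.0]
```

>>> move_arm([
  [[0.13,0,-0.17,0,-0.029,0],[0.27,0,-0.34,0,-0.058,0],[0.4,0,-0.51,0,-0.087,0],[0.55,0,-0.67,0,-0.116,0],[0.7,0,-0.82,0,-0.145,0],[0.85,0,-0.98,0,-0.175,0],[0.85,0,-0.98,0,-0.175,0],[0.85,0,-0.98,0,-0.175,0],[0.85,0,-0.98,0,-0.175,0],[0.85,0,-0.98,0,-0.175,0],[0.85,0,-0.98,0,-0.175,0],[0.85,0,-0.98,0,-0.175,0]],
])

```text
time: 19.58
position: [0.4048, -0.0213, 0.4029]
tool_rot: [0.737, 0.582, -0.268, 0.212]
ft_force: [-0.5, -0.0, -2.2]
grip_width: 0.0217
grip_force: 60.0
```

```bash
python3 - <<'E'
from pl import *
a=shot("scene","pics/sc7.png")["pixels"];b=shot("top","pics/top7.png")["pixels"]
cv2.imwrite("pics/c7.png",np.vstack([cv2.resize(a[150:290,150:450],None,fx=2,fy=2),cv2.resize(b[190:330,150:450],None,fx=2,fy=2)]))
d=np.array([np.cos(YAW),np.sin(YAW),0]);b=np.array([.434,.102,0])
l1=b-.055*d
l0=np.array([.462,-.206,.025])+.09*d
plan(sheet_tcp(np.r_[l1[:2],.15],.3),sheet_tcp(np.r_[l1[:2],.19],0),sheet_tcp(l0+[0,0,.16],0))
o=get_obs();print(o['ft_force'])
E
```

```text
now [ 0.4047 -0.0212  0.4029] [[0.178, 0.973, -0.149], [0.745, -0.232, -0.626], [-0.643, 0.0, -0.766]] [-0.13  0.31  1.94 -0.79  1.12  0.55] w 0.02173288224487166 t 19.675
[-1.786, -0.003, 1.996, 0.0, 0.398, -0.0]
[-2.606, -0.003, 3.44, 0.0, 0.698, 0.0]
[-5.362, 2.462, 5.918, 0.0, 0.698, 0.0]
[-0.80269888 -0.116606   -2.00815509]
```

View pics/c7.png

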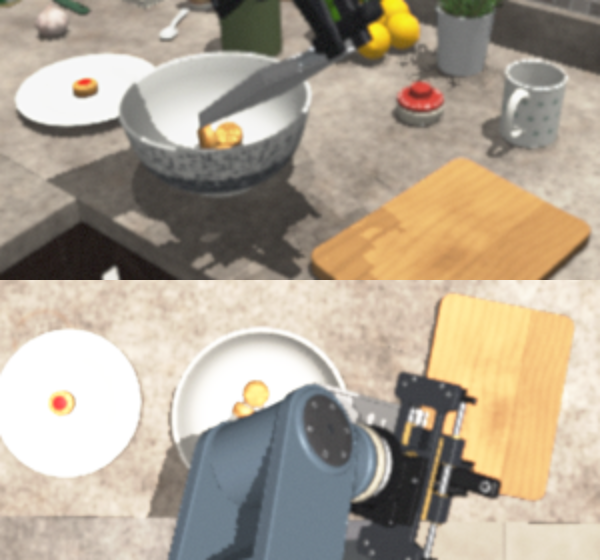

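The biscuits are in the bowl at about (220,135) in the upper crop, and the wrist force dropped to the empty sheet's weight. I'll level the sheet and return it.

>>> move_arm([
  [[-0.9,0,1.0,0,0.2,0],[-1.79,0,1.99,0,0.398,0],[-2.2,0,2.7,0,0.55,0],[-2.6,0,3.44,0,0.698,0],[-3.2,0.5,4.0,0,0.698,0],[-3.8,1.0,4.5,0,0.698,0],[-4.4,1.6,5.1,0,0.698,0],[-5.0,2.1,5.6,0,0.698,0],[-5.36,2.46,5.92,0,0.698,0],[-5.36,2.46,5.92,0,0.698,0],[-5.36,2.46,5.92,0,0.698,0]],
])

```text
time: 21.05
position: [0.4266, -0.3508, 0.3589]
tool_rot: [0.785, 0.62, -0.0, -0.001]
ft_force: [-0.4, -0.4, -2.2]
grip_width: 0.0215
grip_force: 60.0
```

```bash
python3 - <<'E'
from pl import *
d=np.array([np.cos(YAW),np.sin(YAW),0])
l0=np.array([.462,-.206,.025])+.09*d
shot("top","pics/top8.png");c=shot("scene","pics/sc8.png")
a=c["pixels"];b=dict(np.load("pics/top8.npz"))["pixels"]
cv2.imwrite("pics/c8.png",np.vstack([cv2.resize(a[150:290,150:450],None,fx=2,fy=2),cv2.resize(b[190:330,150:450],None,fx=2,fy=2)]))
sheetfit("pics/sc8.npz",zr=(.15,.23));sheetfit("pics/top8.npz",zr=(.15,.23))
plan(sheet_tcp(l0+[0,0,.16],0),sheet_tcp(l0+[0,0,.01],0),sheet_tcp(l0,0))
# bowl contents
P=world(dict(np.load("pics/top8.npz")));q=P[205:308,228:330];print(np.c_[q[(np.hypot(q[...,0]-.434,q[...,1]-.102)<.1)]][:,2].max())
E
```

```text
pics/sc8.npz floor: slope x,y deg [-0.55  0.18] z0 0.1834 1690 1690
bisc u range 0
pics/top8.npz floor: slope x,y deg [-0.43  0.  ] z0 0.1845 2741 3013
bisc u range 22
now [ 0.4267 -0.3505  0.3592] [[0.231, 0.973, -0.001], [0.973, -0.231, 0.001], [0.001, -0.001, -1.0]] [-0.89  0.49  1.66 -0.    0.99 -0.66] w 0.021415790971923785 t 21.15
[-0.03, 0.02, -0.007, -0.001, -0.001, 0.001]
[-0.033, 0.026, 3.743, -0.001, -0.001, 0.001]
[-0.033, 0.026, 3.993, -0.001, -0.001, 0.001]
0.07054353457771595
```

View pics/c8.png

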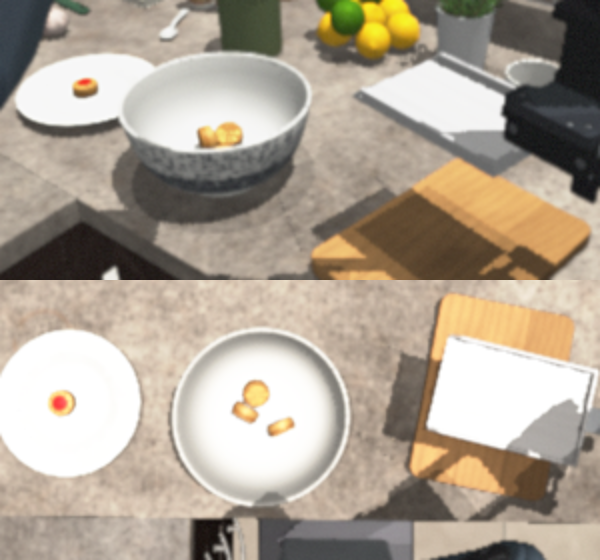

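All three biscuits are in the bowl, at (257,393), (245,411) and (281,427) in the lower crop, and the sheet is empty. I'll lower it onto the board.

>>> move_arm([
  [[-0.03,0.02,0.8,0,0,0],[-0.03,0.02,1.7,0,0,0],[-0.03,0.02,2.6,0,0,0],[-0.03,0.02,3.3,0,0,0],[-0.03,0.02,3.6,0,0,0],[-0.03,0.02,3.8,0,0,0],[-0.03,0.02,3.9,0,0,0],[-0.03,0.02,3.98,0,0,0],[-0.03,0.02,4.0,0,0,0],[-0.03,0.02,4.0,0,0,0]],
])

```text
time: 22.4
position: [0.4279, -0.3535, 0.1998]
tool_rot: [0.785, 0.62, -0.0, 0.001]
ft_force: [-0.0, -1.1, -1.2]
grip_width: 0.0215
grip_force: 60.0
```

>>> move_arm([
  [[0,0,0,0,0,0],[0,0,0,0,0,0],[0,0,0,0,0,0],[0,0,0,0,0,0],[0,0,0,0,0,0],[0,0,0,0,0,0],[0,0,0,0,0,0],[0,0,-0.3,0,0,0],[0,0,-1,0,0,0],[0,0,-2,0,0,0],[0,0,-3.5,0,0,0],[0,0,-4,0,0,0]],
], claw=-1)

```text
time: 23.9
position: [0.4282, -0.3537, 0.3641]
tool_rot: [0.785, 0.62, -0.0, 0.004]
ft_force: [1.0, -0.5, -0.2]
grip_width: 0.0869
grip_force: 0.0
```

```bash
python3 - <<'E'
from pl import *
a=shot("scene","pics/sc9.png")["pixels"];b=shot("top","pics/top9.png")["pixels"]
cv2.imwrite("pics/c9.png",np.vstack([cv2.resize(a[150:340,150:480],None,fx=1.5,fy=1.5),cv2.resize(b[190:330,150:480],None,fx=1.5,fy=1.5)]))
sheetfit("pics/sc9.npz",zr=(.015,.06));sheetfit("pics/top9.npz",zr=(.015,.06))
o=get_obs();print(o['grip_width'],o['position'],o['ft_force'])
E
python3 meas.py pics/top9.npz | grep -v bisc
```

```text
pics/sc9.npz floor: slope x,y deg [-0.09 -0.02] z0 0.0245 2298 2301
bisc u range 0
pics/top9.npz floor: slope x,y deg [-0.04  0.08] z0 0.0253 1868 2234
bisc u range 0
0.08702993954841139 [ 0.42816552 -0.35360875  0.36311945] [ 0.15509675  0.56316434 -0.45254842]
plate [0.445 0.373 0.026]
bowl [0.429 0.11  0.012]
red [ 0.444 -0.161  0.027]
w1 [ 0.496 -0.17   0.024]
w2 [ 0.478 -0.252  0.029]
w3 [ 0.426 -0.235  0.028]
handle [ 0.426 -0.359  0.046]
timer [ 0.668 -0.034  0.038]
sheetmid [ 0.461 -0.202  0.028]
redblob 89 [334.  170.5] [ 0.672 -0.036  0.036] [ 0.611 -0.059  0.03 ] [ 0.681 -0.014  0.479]
redblob 16 [178.5 251.1] [0.444 0.387 0.029] [0.439 0.382 0.024] [0.45  0.393 0.033]
plate 0.445 0.376 0.1 2727
bowl 0.434 0.102 0.114 804
handle 348 ((0.43864428997039795, -0.3459377586841583), (0.10999731719493866, 0.07278526574373245), 77.9361343383789) [ 0.43112546 -0.34034299  0.04334165]
all ((0.4593362510204315, -0.22878935933113098), (0.22835171222686768, 0.26024600863456726), 79.8094482421875)
board ((0.4613476097583771, -0.21699491143226624), (0.2040366381406784, 0.25996148586273193), 79.5491943359375)
```

View pics/c9.png

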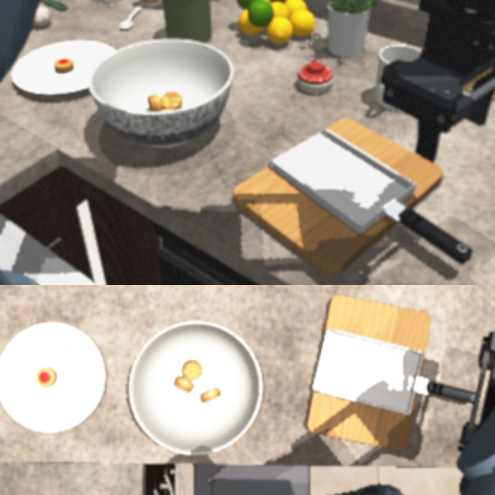

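The sheet lies flat on the board at about (365,372) in the lower crop, released, with all three white biscuits in the bowl and the red one on the plate.

```bash
python3 -c "
from rig import *
print(hand_in())"
```

```text
the job is handed in; nothing more can be done
None
```

I handed the job in at about 24 s of the 67 s allowed, and no verdict came back: the last pictures show the red biscuit on the plate, all three white biscuits in the bowl, and the empty sheet released flat on the board with the other items where they were.

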